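# Switch on the four-cell battery box of the electrolysis demo

### The arm

A 7-joint arm with a two-finger parallel gripper is mounted at the origin on the work surface. World frame = base frame: x ahead of the robot, y to its left, z up, the work surface at z = 0. Lengths are in m, angles in rad, forces in N, time in s.
With the tool pointing down it reaches from about 0.425 to 0.875 m from the base axis. Payload 4.7 kg.
Tool frame: the origin (TCP) lies at the very end of the fingers, on their centre line; the grasp point (between the pads) lies behind it (ctrl.hold_point_z is the z of the grasp point in the tool frame, in m); z points along the fingers, x is the direction in which the jaws open and shut, and the axes are right-handed (so a half turn about z gives the same grasp; the last joint's range is limited). The gripper opens to 85 mm and grips with 20 to 120 N. Pads are 22 mm wide; open, the fingers measure 114 mm over their backs; the gripper's body (76 mm by 85 mm) begins 54 mm behind the grasp point. The pads swing forward as they close: fully open they stand 13 mm farther back than shut.
Start: joints at [-1.19, 0.321, -0.07, 1.45, 0.023, 1.371, -0.057], TCP at [0.233, 0.607, 0.231] pointing down, gripper open.
Joint ranges: [-2.86, 2.86], [-0.3, 2.09], [-1.38, 1.24], [0.06, 2.45], [-1.56, 4.7], [0.09, 2.05], [-2.69, 2.69]. Speed limits (rad/s): [2.57, 2.57, 3.14, 3.14, 3.14, 3.14, 3.14].

### API

Orientations are given as a unit quaternion [x, y, z, w].
In Python, from plant import status, vision, ctrl gives the robot as it stands.
- The arm moves only by the tool servo_tool, never from a script. Its argument "rows" is a list of rows, each a list of 3 entries, a list of its own where there are three numbers: the opening, from -1 (shut) to 1 (fully open), so that 0 is half open, then the shift along the tool's x, y, z in m, then the turn, a rotation vector about the tool's x, y, z in rad. In form: [[hand, [dx, dy, dz], [rx, ry, rz]], ...]. A call has 1 to 12 rows; each row is the pose to reach, as a shift and turn from the pose commanded when the call began, along the tool's axes at that moment; what a row does not reach only later rows make up. A row lasts 1/12 s, in which the tool goes at most 41.7 mm and 7.16 degrees, less where a joint would pass 70% of its speed; a pose out of reach is approached as far as the arm can. A call with a gripper value outside its range is refused whole. The fingers move at their own pace and stop on an object; the grip force is fixed at half the most. Time passes only in rows, so rows that repeat a pose let the fingers close. It gives the time, the measured TCP pose, the force and the opening at its end, in the units of the state.
- status.get_state(): the state, without advancing time (a new reading comes with each control period).
- vision.get_image(name): name is "side" or "top"; returns the picture (480x640x3 uint8, red, green, blue); there is no depth.
- vision.calibration(name): a dict with "fx", "fy", "cx", "cy" (pixels), "k1" (the pictures are not rectified: a ray, as slopes to the right and down, at radius r is drawn at 1 + k1 r^2 times it, then the intrinsics apply), "world_to_cam" (4x4, takes a point from world to camera coordinates). Camera axes: x right, y up, looking along -z (the intrinsics and any distortion apply to the point x, -y, -z); pixel columns grow to the right and rows downward; lengths in m; the calibration is good to about 2 mm. A picture is of the moment at which its call begins. calibration takes no time and is no camera call.
- ctrl.hand_in(): hands the job in, once; it reports no verdict.
The state is a dict: "time_s": time; "joint_positions": joint angles; "joint_vel": joint speeds; "effort": joint torques, N m; "eef_pos": TCP position; "eef_rot": TCP orientation; "force": force on the tool from outside, world axes, zero at the start; "ft_torque": the same for the moment, N m; "width": opening from 0.0 (shut) to 1.0 (fully open).
Only numpy, scipy, OpenCV 4.12 (cv2) and the standard library are available. Lean on these libraries where they do the work, as an engineer would, in place of code of your own. Each camera call takes 0.05 s, during which the arm holds its last target.

### The job

Two battery boxes with slide switches are fixed to the lab bench. Switch on the longer one, the four-cell box: push its slide switch by the little ridge all the way across to the end marked with the round dot, so that it clicks over and stays there. Leave the shorter two-cell box switched off.

Things in the scene. Friction and masses are not known exactly. Their poses are not given: they have to be found in the camera images.
- long_switch (a joint): Slide switch of the longer, four-cell box, travel in m: 0 = off (start), 0.016 = on, fully across to the white round dot (8 mm wide, in the deck, 39 mm from the ridge's off place). A detent at mid-travel springs it to the nearer end: 3 to 4 N starts it; from 2 mm past the middle it snaps on by itself and stays.
- long_ridge (a point): Top centre of the ridge on the four-cell box's switch; moves with it. Ridge: grey bar 24 mm long (point x), 6 mm thick (y), 8 mm tall above the flat deck and the flush black switch plate; z up, +y switches on. Black box fixed to bench, deck 38 mm high, 60 (x) x 76 mm (y), its middle 8 mm towards +y of the off ridge. Four round cells follow on its +x side, 2 mm lower; box 204 mm long.
- short_switch (a joint): Slide switch of the shorter, two-cell box, same kind: 0 = off (start, and where it must stay), 0.016 = on.
- short_ridge (a point): Top centre of the ridge on the two-cell box's switch; same switch, deck, sizes and axes as on the four-cell box, but only two cells beside the deck: the box is 136 mm long in x, 76 mm wide. Nothing but its ridge stands above the deck.
Mind the look-alikes: they are no part of the job. Leave any yellow look-alike of the part that bears long_switch alone.

How it is judged:
At the end, for the whole second after the job is handed in: The four-cell box's switch is on (travel above 13 of 16 mm) and the two-cell box's switch is off (travel below 3 mm) (value of joint long_switch above 0.013 m and value of joint short_switch below 0.003 m); the robot touches nothing.
It fails at once if the two-cell box is switched on (value of joint short_switch above 0.008 m).
It also fails if it takes over 32 s, if anything falls off the work surface, if the arm or the gripper's body presses on something with over 40 N, if the wrist force passes 120 N, or if a joint passes its speed limit or range.

## Working session

There is one attempt and no reset: what is moved stays moved. The work goes in short steps, Python scripts to look and compute and a tool call to move; the robot and the scene stay as the last step left them, time stands still between calls to the robot, and variables do not carry over. Pictures are saved under pics/ and viewed, and the job is handed in when it is done.

Besides the shell and the picture viewer there is one more tool, called after ">>>" by a JSON object that holds its "api" and its "payload". servo_tool: Moves the arm, as the interface text tells. Its arguments: {"type":"object","properties":{"rows":{"type":"array"}},"required":["rows"]}

```bash
mkdir -p pics; ls; python3 - <<'E'
from plant import status, vision, ctrl
import cv2
for n in("top","side"):
    im=vision.get_image(n); cv2.imwrite(f"pics/{n}0.png",im[:,:,::-1])
    c=vision.calibration(n); print(n,c)
s=status.get_state();print({k:s[k] for k in("time_s","eef_pos","eef_rot","force","width")},ctrl.hold_point_z)
E
```

```text
pics
top {'fx': 510.51484089816825, 'fy': 510.51484089816825, 'cx': 319.26946332769995, 'cy': 237.148810875658, 'k1': -0.11266871292341314, 'world_to_cam': array([[ 0.01446592, -0.99987554,  0.00629573, -0.09616784],
       [ 0.99429307,  0.01505017,  0.10561621, -0.41246578],
       [-0.10569782,  0.00473197,  0.99438704, -0.87357865],
       [ 0.        ,  0.        ,  0.        ,  1.        ]])}
side {'fx': 558.7189811167369, 'fy': 558.7189811167369, 'cx': 311.86935221224627, 'cy': 238.03807235824834, 'k1': -0.058212534627334375, 'world_to_cam': array([[ 0.8339422 , -0.55170961, -0.01252649, -0.36527274],
       [ 0.34808978,  0.50827369,  0.78771274, -0.16554988],
       [-0.4282218 , -0.66126723,  0.61591536, -0.81235274],
       [ 0.        ,  0.        ,  0.        ,  1.        ]])}
{'time_s': 0.1, 'eef_pos': array([0.23300647, 0.60629287, 0.23032163]), 'eef_rot': array([ 8.24197687e-01,  5.66301532e-01, -6.75518748e-04,  5.39808393e-04]), 'force': array([ 0.30009386, -0.08912959, -0.51480122]), 'width': 1.003452301097353} -0.0187
```

View pics/top0.png

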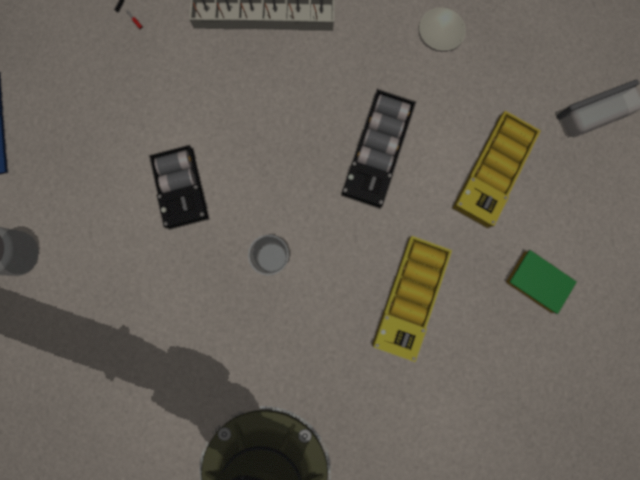

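View pics/side0.png

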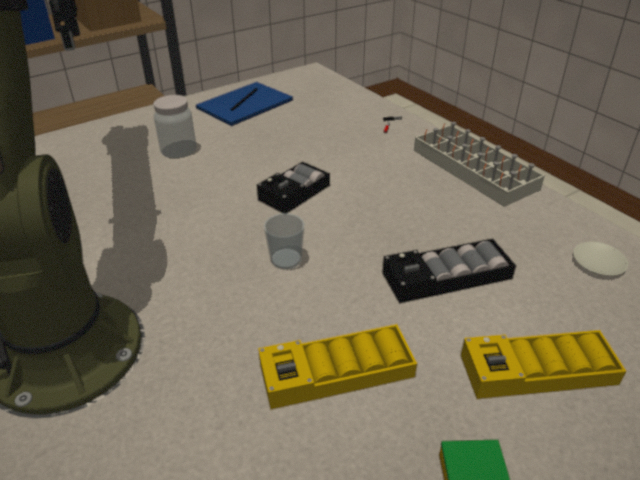

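The top view shows these candidates:
- black four-cell box at (378,148), switch end near (368,185)
- black two-cell box at (180,187)
- yellow four-cell look-alikes at (498,170) and (412,298)

I choose the black four-cell box. In the side view it is at (450,270), with its switch at about (410,265). Next is a close crop to check that.

```bash
python3 - <<'E'
import cv2,numpy as np
t=cv2.imread("pics/top0.png")[150:215,335:415]; s=cv2.imread("pics/side0.png")[235:305,375:455]
f=lambda a:cv2.resize(np.clip(a.astype(float)*2.2,0,255).astype(np.uint8),None,fx=7,fy=7,interpolation=cv2.INTER_CUBIC)
cv2.imwrite("pics/c_top.png",f(t));cv2.imwrite("pics/c_side.png",f(s))
E
```

```text
(no output)
```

View pics/c_top.png

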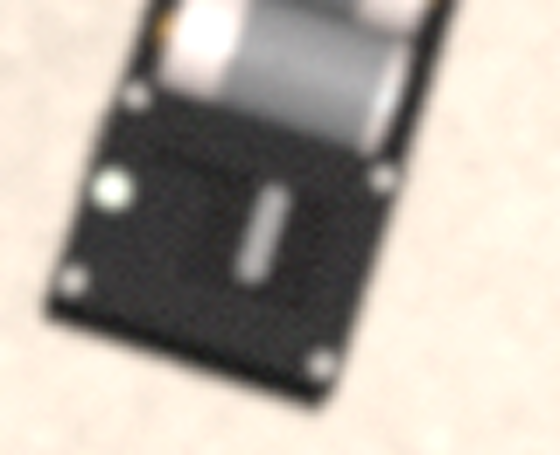

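View pics/c_side.png

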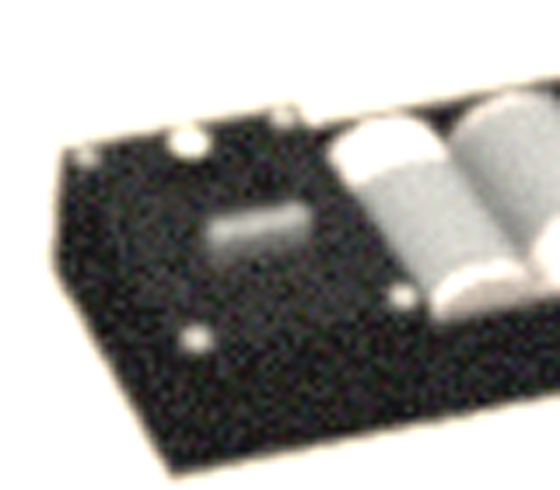

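The crops show the black four-cell deck with its grey ridge at about (372.6,183) in top and (412,266) in side. The round dot is at about (351,177) in top and (402,255) in side. I now triangulate both.

```bash
cat > h.py <<'E'
import cv2,numpy as np
from plant import status, vision, ctrl
def ray(n,u,v):
    c=vision.calibration(n);K=np.array([[c['fx'],0,c['cx']],[0,c['fy'],c['cy']],[0,0,1.]])
    x,y=cv2.undistortPoints(np.array([[[u,v]]],float),K,np.array([c['k1'],0,0,0.]))[0,0]
    M=c['world_to_cam'];R=M[:3,:3];o=-R.T@M[:3,3];d=R.T@np.array([x,-y,-1]);return o,d/np.linalg.norm(d)
def plane(n,p,z):
    o,d=ray(n,*p);return o+d*(z-o[2])/d[2]
def tri(p,q):
    o1,d1=ray("top",*p);o2,d2=ray("side",*q)
    a=np.linalg.lstsq(np.c_[d1,-d2],o2-o1,rcond=None)[0]
    A,B=o1+a[0]*d1,o2+a[1]*d2;return (A+B)/2,np.linalg.norm(A-B)
def blob(im,box,th):
    x0,y0,x1,y1=box;g=im[y0:y1,x0:x1].astype(float).mean(2);w=np.clip(g-th,0,None)
    ys,xs=np.mgrid[y0:y1,x0:x1];W=w.sum();m=np.array([(w*xs).sum(),(w*ys).sum()])/W
    C=np.cov(np.stack([xs.ravel(),ys.ravel()]),aweights=w.ravel());e,V=np.linalg.eigh(C)
    return m,V[:,1],np.sqrt(e)
E
python3 - <<'E'
from h import *
t=cv2.imread("pics/top0.png");s=cv2.imread("pics/side0.png")
r=blob(t,(365,173,380,194),30);d=blob(t,(347,173,356,182),40)
rs=blob(s,(402,260,423,273),35);ds=blob(s,(398,252,406,258),45)
for b in(r,d,rs,ds):print(b[0].round(2),b[1].round(2),b[2].round(2))
print("ridge",tri(r[0],rs[0]),"dot",tri(d[0],ds[0]))
P=plane("top",r[0],.046);D=plane("top",d[0],.038);print(P,plane("side",rs[0],.045),D,plane("side",ds[0],.038),np.linalg.norm((P-D)[:2]))
a=plane("top",r[0]+10*r[1],.046)-plane("top",r[0]-10*r[1],.046);print("ridge axis deg",np.degrees(np.arctan2(a[1],a[0])))
e=D-P;print("to dot deg",np.degrees(np.arctan2(e[1],e[0])))
# box direction: black mask contour of long box
g=t.astype(int).max(2);m=(g<60).astype(np.uint8);m[:, :330]=0;m[:,425:]=0;m[:85]=0;m[215:]=0
m=cv2.morphologyEx(m,cv2.MORPH_CLOSE,np.ones((5,5)));cs=cv2.findContours(m,0,2)[0];c=max(cs,key=cv2.contourArea)
q=cv2.boxPoints(cv2.minAreaRect(c));print(q);w=np.array([plane("top",p,.03) for p in q])
for i in range(4):
    f=w[(i+1)%4]-w[i];print(np.linalg.norm(f),np.degrees(np.arctan2(f[1],f[0])))
E
```

```text
[372.07 182.94] [-0.32  0.95] [1.28 3.91]
[350.2  176.36] [-0.84 -0.55] [1.41 1.81]
[411.4  266.91] [-0.98  0.21] [1.53 4.15]
[401.25 254.06] [-0.87 -0.5 ] [1.39 1.77]
ridge (array([ 0.50788097, -0.18048551,  0.04403535]), np.float64(0.0007655671328351691)) dot (array([ 0.51996584, -0.14265001,  0.03894523]), np.float64(0.0006130310252101582))
[ 0.50712843 -0.180052    0.046     ] [ 0.50744559 -0.18140825  0.045     ] [ 0.51991942 -0.14253966  0.038     ] [ 0.52108627 -0.14193442  0.038     ] 0.03963313113506592
ridge axis deg 162.03237388843274
to dot deg 71.17160552714586
[[340.4      194.79999 ]
 [375.80002   88.600006]
 [416.00003  102.      ]
 [380.6      208.19998 ]]
0.20728060896683426 -17.61697017695932
0.07690371455546315 -107.94285859706798
0.20703035851627383 161.6791208049077
0.07435925475063154 72.25085485923239
```

Both views agree: ridge top at about (0.507, -0.180), height ≈0.044, and dot height ≈0.039. They are 39.6 mm apart, and the switching direction is about 72° in the world. I'll push with the shut fingertips, using their 22 mm side, with tool y antiparallel to the push.

```bash
cat >> h.py <<'E'
from scipy.spatial.transform import Rotation as Ro
U=np.array([np.cos(np.radians(72.2)),np.sin(np.radians(72.2)),0]);X=np.array([U[1],-U[0],0])
RD=np.c_[X,-U,[0,0,-1]]
def goto(p,R=RD):
    s=status.get_state();R0=Ro.from_quat(s['eef_rot']);print(s['time_s'],s['eef_pos'].round(4),s['force'].round(2))
    print("shift",R0.inv().apply(np.array(p)-s['eef_pos']).round(4),"turn",(R0.inv()*Ro.from_matrix(R)).as_rotvec().round(4))
E
python3 -c "
from h import *
goto([.5,.2,.23])"
```

```text
0.1 [0.233  0.6063 0.2303] [ 0.3  -0.09 -0.51]
shift [-0.2835  0.3949  0.0009] turn [1.4000e-03 1.3000e-03 1.5147e+00]
```

>>> {"api": "servo_tool", "payload": {"rows": [[-1,[-0.024,0.033,0],[0,0,0.1]],[-1,[-0.048,0.066,0],[0,0,0.2]],[-1,[-0.072,0.1,0],[0,0,0.3]],[-1,[-0.095,0.132,0],[0,0,0.4]],[-1,[-0.119,0.165,0],[0,0,0.5]],[-1,[-0.143,0.198,0],[0,0,0.6]],[-1,[-0.167,0.232,0],[0,0,0.7]],[-1,[-0.19,0.265,0],[0,0,0.8]],[-1,[-0.215,0.298,0],[0,0,0.9]],[-1,[-0.24,0.332,0],[0,0,1.0]],[-1,[-0.26,0.365,0],[0,0,1.1]],[-1,[-0.283,0.395,0],[0,0,1.2]]]}}

```text
time_s: 1.1
eef_pos: [0.5013, 0.1989, 0.2312]
eef_rot: [1.0, -0.001, 0.0, -0.0]
force: [0.0, -1.2, 0.4]
width: -0.0
```

```bash
python3 -c "
from h import *
s=np.array([.5075,-.1803,0])
p=s-22e-3*U; p[2]=.15;goto(p);print(p,status.get_state()['joint_positions'],status.get_state()['width'])"
```

```text
1.1 [0.5013 0.1989 0.2312] [ 0.04 -1.23  0.39]
shift [0.     0.4001 0.0812] turn [-1.000e-04 -2.000e-04  3.092e-01]
[ 0.5007747  -0.20124685  0.15      ] [-0.75212355  0.08205683  0.34562351  1.73955774 -0.0286219   1.32463093
 -0.40211109] -0.0001439352279489401
```

>>> {"api": "servo_tool", "payload": {"rows": [[-1,[0,0.036,0],[0,0,0.05]],[-1,[0,0.072,0],[0,0,0.1]],[-1,[0,0.11,0],[0,0,0.15]],[-1,[0,0.145,0],[0,0,0.2]],[-1,[0,0.18,0.01],[0,0,0.25]],[-1,[0,0.218,0.02],[0,0,0.309]],[-1,[0,0.255,0.03],[0,0,0.309]],[-1,[0,0.29,0.04],[0,0,0.309]],[-1,[0,0.33,0.05],[0,0,0.309]],[-1,[0,0.365,0.065],[0,0,0.309]],[-1,[0,0.4,0.081],[0,0,0.309]],[-1,[0,0.4,0.081],[0,0,0.309]]]}}

```text
time_s: 2.1
eef_pos: [0.4981, -0.2069, 0.1477]
eef_rot: [0.988, -0.157, -0.002, 0.002]
force: [-0.9, -0.0, -0.1]
width: -0.0
```

```bash
python3 -c "
from h import *
s=np.array([.5075,-.1803,0])
p=s-22e-3*U; p[2]=.06;goto(p);print(status.get_state()['joint_positions'])
for n in('top','side'): cv2.imwrite(f'pics/{n}1.png',vision.get_image(n)[:,:,::-1])
a=cv2.imread('pics/top1.png')[130:250,320:440];b=cv2.imread('pics/side1.png')[200:320,360:480]
cv2.imwrite('pics/m1.png',cv2.resize(np.hstack([a,b]),None,fx=3.3,fy=3.3))"
```

```text
2.1 [ 0.4981 -0.2069  0.1477] [-0.91 -0.04 -0.15]
shift [ 0.0011 -0.0067  0.0876] turn [ 0.0056  0.0034 -0.0046]
[-0.31533989  0.17097746  0.72449451  1.85408697 -0.11669335  1.16434224
  0.13326728]
```

View pics/m1.png

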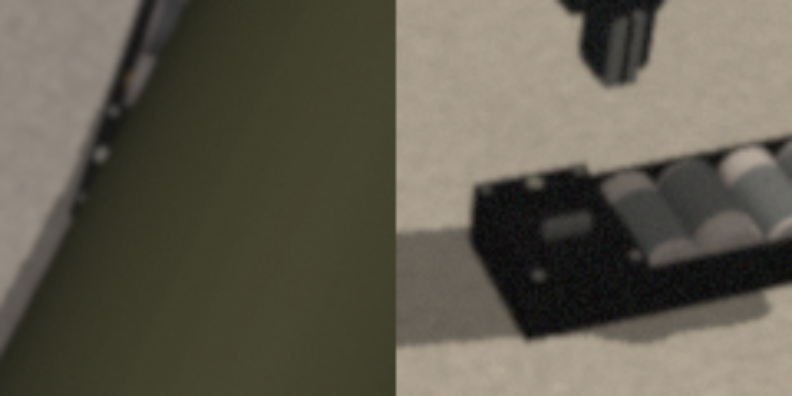

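The side view shows the shut fingertips above the deck, with the ridge still off. The top view is blocked by the arm. The arm was still overshooting, so I'll descend partly and let it settle.

>>> {"api": "servo_tool", "payload": {"rows": [[-1,[0,0,0.03],[0,0,0]],[-1,[0,0,0.06],[0,0,0]],[-1,[0,0,0.08],[0,0,0]],[-1,[0,0,0.08],[0,0,0]],[-1,[0,0,0.08],[0,0,0]],[-1,[0,0,0.08],[0,0,0]],[-1,[0,0,0.08],[0,0,0]]]}}

```text
time_s: 2.78
eef_pos: [0.5036, -0.1989, 0.0722]
eef_rot: [0.988, -0.151, 0.002, -0.0]
force: [-0.2, 0.2, -0.3]
width: 0.002
```

```bash
python3 -c "
from h import *
s=np.array([.5075,-.1803,0])
p=s-22e-3*U; p[2]=.042;goto(p)
cv2.imwrite('pics/side2.png',vision.get_image('side')[:,:,::-1])
b=cv2.imread('pics/side2.png')[200:320,360:480]
cv2.imwrite('pics/m2.png',cv2.resize(np.clip(b*2.0,0,255).astype(np.uint8),None,fx=5,fy=5,interpolation=2))"
```

```text
2.7833 [ 0.5036 -0.1989  0.0722] [-0.24  0.17 -0.25]
shift [-0.0021  0.0031  0.0302] turn [-0.0009 -0.0033  0.0066]
```

View pics/m2.png

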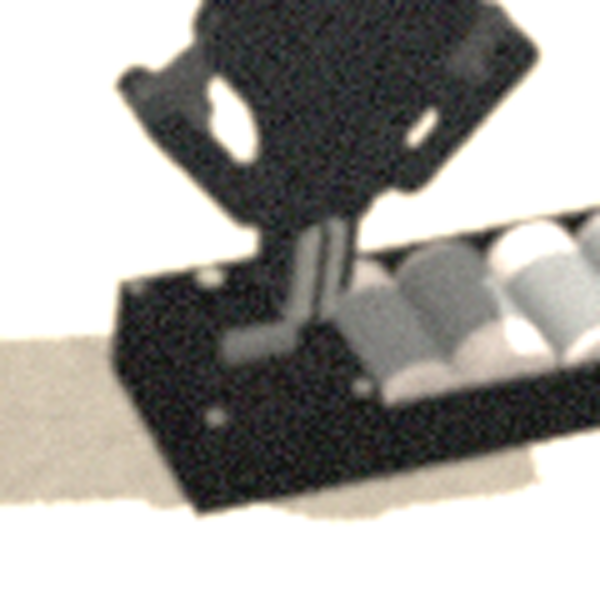

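The side view shows the tips on the near side of the ridge, at crop (315,320). The ridge is at crop (260,345), still off. I'll correct by about 2–3 mm and descend.

>>> {"api": "servo_tool", "payload": {"rows": [[-1,[-0.002,0.003,0.008],[0,0,0]],[-1,[-0.002,0.003,0.016],[0,0,0]],[-1,[-0.002,0.003,0.016],[0,0,0]],[-1,[-0.002,0.003,0.016],[0,0,0]],[-1,[-0.002,0.003,0.016],[0,0,0]],[-1,[-0.002,0.003,0.016],[0,0,0]],[-1,[-0.002,0.003,0.016],[0,0,0]],[-1,[-0.002,0.003,0.016],[0,0,0]]]}}

```text
time_s: 3.5
eef_pos: [0.4994, -0.2013, 0.0545]
eef_rot: [0.988, -0.152, 0.0, -0.0]
force: [0.4, 1.1, -0.3]
width: 0.001
```

```bash
python3 -c "
from h import *
s=np.array([.5075,-.1803,0])
p=s-22e-3*U; p[2]=.0415;goto(p)
cv2.imwrite('pics/side3.png',vision.get_image('side')[:,:,::-1])
b=cv2.imread('pics/side3.png')[200:320,360:480]
cv2.imwrite('pics/m3.png',cv2.resize(np.clip(b*2.0,0,255).astype(np.uint8),None,fx=5,fy=5,interpolation=2))
print(status.get_state()['eef_pos'])"
```

```text
3.5 [ 0.4994 -0.2013  0.0545] [ 0.4   1.06 -0.34]
shift [ 0.0013 -0.0005  0.013 ] turn [-0.0001 -0.0004  0.0058]
[ 0.49936594 -0.20131308  0.05447405]
```

View pics/m3.png

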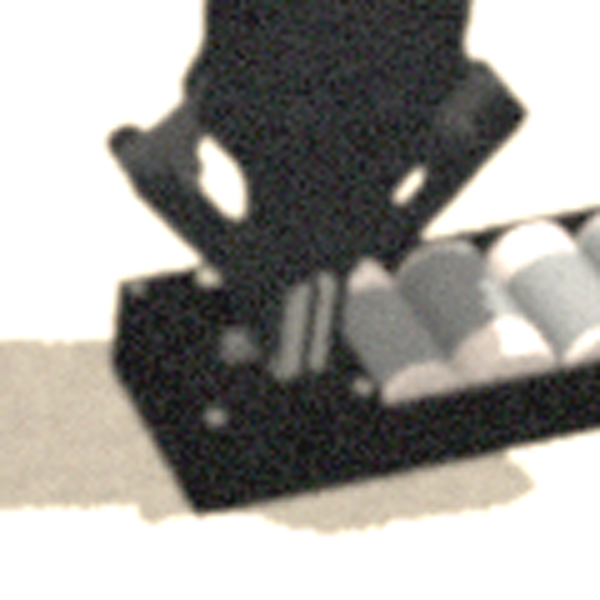

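```bash
python3 -c "
from h import *
c=vision.calibration('side');K=np.array([[c['fx'],0,c['cx']],[0,c['fy'],c['cy']],[0,0,1.]])
def pr(p):
    q=c['world_to_cam']@np.r_[p,1];q=q[:3]*[1,-1,-1];return cv2.projectPoints(q[None],np.zeros(3),np.zeros(3),K,np.array([c['k1'],0,0,0.]))[0].ravel()
p=np.array([.4994,-.2013,.0545])
for k in(-.011,0,.011):print((pr(p+k*U)-[360,200])*5)
print((pr([.5075,-.1803,.046])-[360,200])*5)"
```

```text
[298.09257929 378.75431688]
[283.30072647 355.89427842]
[268.78329311 333.46538742]
[255.09115924 330.21022146]
```

>>> {"api": "servo_tool", "payload": {"rows": [[-1,[0.001,0.001,0.006],[0,0,0]],[-1,[0.001,0.001,0.013],[0,0,0]],[-1,[0.001,0.001,0.013],[0,0,0]],[-1,[0.001,0.001,0.013],[0,0,0]],[-1,[0.001,0.001,0.013],[0,0,0]],[-1,[0.001,0.001,0.013],[0,0,0]],[-1,[0.001,0.001,0.013],[0,0,0]],[-1,[0.001,0.001,0.013],[0,0,0]]]}}

```text
time_s: 4.22
eef_pos: [0.5, -0.2026, 0.0415]
eef_rot: [0.988, -0.152, 0.0, -0.0]
force: [1.1, 0.6, -0.3]
width: 0.0
```

```bash
python3 -c "
from h import *
s=np.array([.5075,-.1803,0])
p=s+2e-3*U; p[2]=.0415;goto(p)
cv2.imwrite('pics/side4.png',vision.get_image('side')[:,:,::-1])
b=cv2.imread('pics/side4.png')[200:320,360:480]
cv2.imwrite('pics/m4.png',cv2.resize(np.clip(b*2.0,0,255).astype(np.uint8),None,fx=5,fy=5,interpolation=2))"
```

```text
4.2167 [ 0.5    -0.2026  0.0415] [ 1.1   0.62 -0.34]
shift [ 0.0005 -0.0255  0.    ] turn [-0.0002 -0.0004  0.0058]
```

View pics/m4.png

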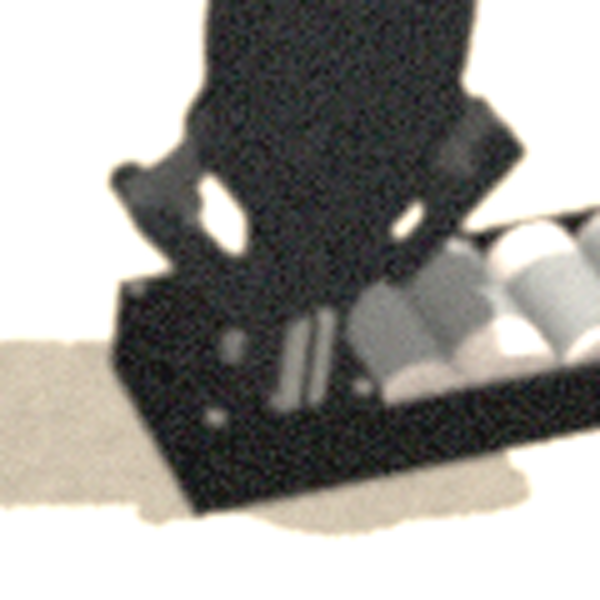

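The projected fingertip position matches the picture. The tips are down behind the ridge, with no vertical contact. Now I push slowly.

>>> {"api": "servo_tool", "payload": {"rows": [[-1,[0,-0.003,0],[0,0,0]],[-1,[0,-0.006,0],[0,0,0]],[-1,[0,-0.008,0],[0,0,0]],[-1,[0,-0.01,0],[0,0,0]],[-1,[0,-0.012,0],[0,0,0]],[-1,[0,-0.014,0],[0,0,0]],[-1,[0,-0.014,0],[0,0,0]],[-1,[0,-0.014,0],[0,0,0]]]}}

```text
time_s: 4.93
eef_pos: [0.5041, -0.1891, 0.0414]
eef_rot: [0.988, -0.152, 0.0, -0.0]
force: [0.1, -1.2, -0.5]
width: 0.003
```

>>> {"api": "servo_tool", "payload": {"rows": [[-1,[0,-0.002,0],[0,0,0]],[-1,[0,-0.004,0],[0,0,0]],[-1,[0,-0.006,0],[0,0,0]],[-1,[0,-0.008,0],[0,0,0]],[-1,[0,-0.009,0],[0,0,0]],[-1,[0,-0.01,0],[0,0,0]],[-1,[0,-0.01,0],[0,0,0]],[-1,[0,-0.01,0],[0,0,0]]]}}

```text
time_s: 5.6
eef_pos: [0.5071, -0.1795, 0.0413]
eef_rot: [0.988, -0.152, -0.0, -0.0]
force: [-0.3, 0.6, -0.0]
width: 0.002
```

```bash
python3 -c "
from h import *
s=np.array([.5075,-.1803,0])
p=s+2e-3*U; p[2]=.0415;goto(p)
cv2.imwrite('pics/side5.png',vision.get_image('side')[:,:,::-1])
b=cv2.imread('pics/side5.png')[200:320,360:480]
cv2.imwrite('pics/m5.png',cv2.resize(np.clip(b*2.0,0,255).astype(np.uint8),None,fx=5,fy=5,interpolation=2))"
```

```text
5.6 [ 0.5071 -0.1795  0.0413] [-0.28  0.63 -0.03]
shift [ 0.0007 -0.0014 -0.0002] turn [-0.0002  0.      0.0059]
```

View pics/m5.png

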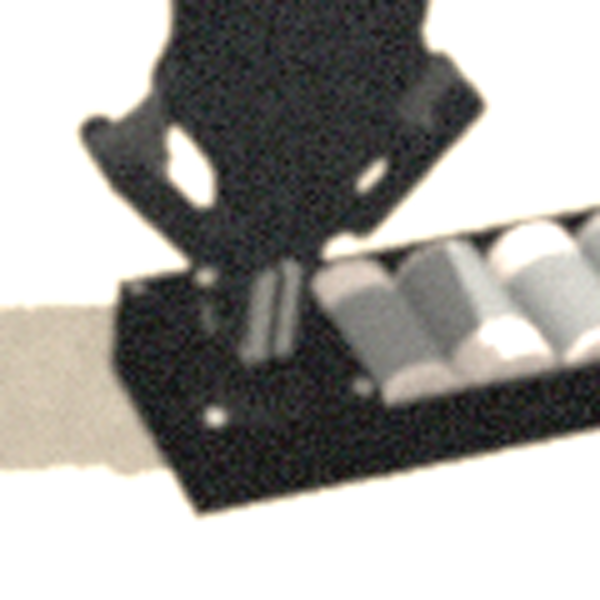

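The force is near zero and the ridge end now shows near crop (212,315), up-left of where it was, so it has probably snapped over. I'll back off, lift and check.

>>> {"api": "servo_tool", "payload": {"rows": [[-1,[0,0.004,0],[0,0,0]],[-1,[0,0.008,0],[0,0,0]],[-1,[0,0.008,-0.02],[0,0,0]],[-1,[0,0.008,-0.05],[0,0,0]],[-1,[0,0.008,-0.085],[0,0,0]],[-1,[0,0.04,-0.12],[0,0,0]],[-1,[0,0.07,-0.15],[0,0,0]],[-1,[0,0.1,-0.16],[0,0,0]],[-1,[0,0.1,-0.16],[0,0,0]],[-1,[0,0.1,-0.16],[0,0,0]],[-1,[0,0.1,-0.16],[0,0,0]]]}}

```text
time_s: 6.57
eef_pos: [0.4767, -0.275, 0.2009]
eef_rot: [0.988, -0.152, -0.0, -0.0]
force: [0.4, 1.3, -0.9]
width: 0.001
```

```bash
python3 -c "
from h import *
for n in('top','side'): cv2.imwrite(f'pics/{n}6.png',vision.get_image(n)[:,:,::-1])
f=lambda a:cv2.resize(np.clip(a*2.2,0,255).astype(np.uint8),None,fx=3.3,fy=3.3,interpolation=2)
a=cv2.imread('pics/top6.png')[100:220,320:440];b=cv2.imread('pics/side6.png')[200:320,360:480]
cv2.imwrite('pics/m6.png',f(np.hstack([a,b])))
print(status.get_state()['force'],status.get_state()['time_s'])"
```

```text
[-0.26985724  0.30714948  0.48870271] 6.6667
```

View pics/m6.png

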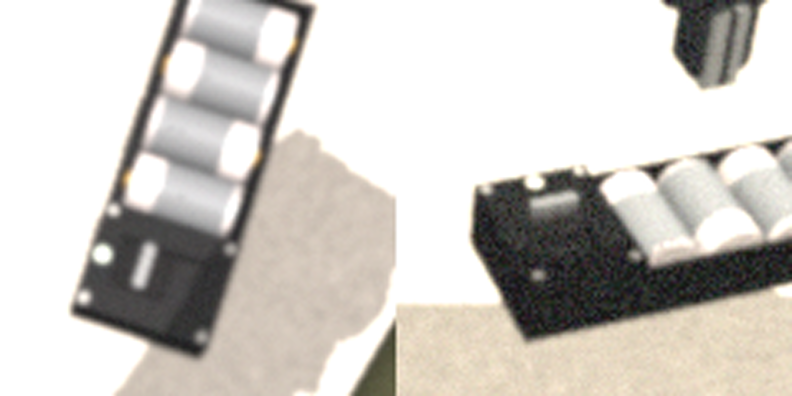

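The ridge now sits next to the dot, at crop (145,265) in top and (553,203) in side. I'll measure its travel and check the short box.

```bash
python3 -c "
from h import *
t=cv2.imread('pics/top6.png');s=cv2.imread('pics/side6.png')
r=blob(t,(358,171,370,190),35)[0];q=blob(s,(399,256,419,268),35)[0]
print(r,q);P=tri(r,q)
R0=np.array([.5079,-.1805,.0440]);print(P,'travel',(P[0]-R0)@U, 'lateral',(P[0]-R0)@X)
print((plane('top',r,.046)-plane('top',(372.07,182.94),.046))@U)
t0=cv2.imread('pics/top0.png');f=lambda a:cv2.resize(np.clip(a[140:235,140:215]*2.2,0,255).astype(np.uint8),None,fx=5,fy=5,interpolation=2)
cv2.imwrite('pics/m7.png',np.hstack([f(t0),f(t)]))"
```

```text
[363.25368986 180.00939237] [406.57039224 260.05423872]
(array([ 0.5120668 , -0.16470329,  0.04534719]), np.float64(0.00025934042192530887)) travel 0.016314281168487724 lateral -0.0008616489061347713
0.01609138808595756
```

View pics/m7.png

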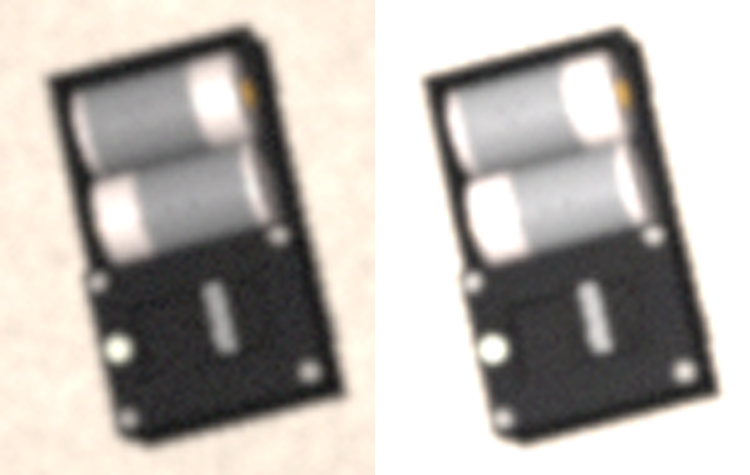

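The long switch has travelled about 16 mm. The short box's ridge is unchanged between the first and last pictures, at crop (220,318) and (595,318), and the arm is clear.

```bash
python3 -c "
from plant import ctrl;print(ctrl.hand_in())"
```

```text
the job is handed in; nothing more can be done
None
```

The four-cell box is switched on and the job is handed in; no verdict was reported. I pushed the black box's ridge towards the round dot with the shut fingertips, then backed off and lifted clear.

- **Four-cell switch:** after I let go, its travel measured 16.3 mm from both views and 16.1 mm from the top view alone, so it clicked over and stayed.
- **Two-cell switch:** its ridge looks unmoved between the first and last top pictures. I compared these by eye and did not measure it.
- **Yellow boxes and clearance:** I never went near the yellow look-alikes. The gripper ended about 0.2 m above the bench, with the force reading close to zero.
- **Time:** about 6.7 s of the 32 s allowed.
- **Disagreements:** the ridge's height measured 44 mm at the start and 45 mm at the end, against 46 mm by the description. The first fast moves overshot by a few mm, and I corrected that before going down to the box.

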